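# Dispense stoppers from the hopper into the cup

### The arm

A 6-joint arm with a two-finger parallel gripper is mounted at the origin on a cart in front of the work surface, level with it; the furniture and walls round the work are solid. World frame = base frame: x ahead of the robot, y to its left, z up, the work surface at z = 0. Lengths are in m, angles in rad, forces in N, time in s.
With the tool pointing down it reaches from about 0.4 to 0.825 m from the base axis. Payload 7 kg.
Tool frame: the origin (TCP) lies on the centre line of the jaws, within the pads' length; the fingertips stand 19 mm ahead of it and the grasp point (between the pads) is the TCP; z points along the fingers, y is the line along which they close (so a half turn about z gives the same grasp; the last joint's range is limited). The gripper opens to 88 mm and grips with 3 to 60 N. Pads are 19 mm wide; open, the fingers measure 130 mm over their backs; the gripper's body (78 mm by 193 mm) begins 47 mm behind the grasp point.
Start: joints at [-0.884, 0.359, 0.012, 0, -1.224, -0.288], TCP at [0.262, -0.622, 0.246] pointing down, gripper open.
Joint ranges: [-3.07, 3.07], [-1.43, 2.12], [-1.02, 1.25], [-3.03, 1.67], [-3.05, -0], [-3.03, 3.03]. Speed limits (rad/s): [2.39, 2.39, 3.01, 3.14, 3.14, 3.14].

### API

Orientations are given as a unit quaternion [x, y, z, w].
In Python, from cell import arm gives the robot as it stands.
- The arm moves only by the shell command python3 -m jog 'ROWS' [OPENING] [FORCE]. ROWS is JSON, a list of rows, each a list of 2 entries, a list of its own where there are three numbers: the shift along the world's x, y, z in m, then the turn, a rotation vector about the world's x, y, z in degrees. A call has exactly 8 rows; each row shifts and turns the commanded pose from where the row before left it; what a row does not reach is not made up. A row lasts 1/8 s, in which the tool goes at most 62.5 mm and 10.7 degrees, less where a joint would pass 70% of its speed; a pose out of reach is approached as far as the arm can. A call is refused whole if a number of a shift passes 0.0625 or a number of a turn 10.7, either way. A call with a gripper value outside its range is refused whole. OPENING is the finger opening in m, from 0 to 0.0876, set as the call begins (- or left out, the last holds). The fingers move at their own pace and stop on an object; FORCE is the grip in N (left out, the last holds). Time passes only in rows, so rows that do not move let the fingers close, or fill a call up. It gives the time, the measured TCP pose, the force, the opening and the grip force at its end, in the units of the state.
- arm.read_state(): the state, without advancing time (a new reading comes with each control period).
- arm.grab_frame(name): name is "scene" or "top"; returns the picture (420x560x3 uint8, red, green, blue); there is no depth.
- arm.camera_info(name): a dict with "fx", "fy", "cx", "cy" (pixels), "k1" (the pictures are not rectified: a ray, as slopes to the right and down, at radius r is drawn at 1 + k1 r^2 times it, then the intrinsics apply), "pose" (4x4, takes a point from camera to world coordinates). Camera axes: x right, y down, z forward; pixel columns grow to the right and rows downward; lengths in m; the calibration is good to about 2 mm. A picture is of the moment at which its call begins. camera_info takes no time and is no camera call.
- arm.job_done(): hands the job in; it is judged then, once.
The state is a dict: "time": time; "q": joint angles; "dq": joint speeds; "joint_torque": joint torques, N m; "eef_pos": TCP position; "tcp_rot": TCP orientation; "force": force on the tool from outside, world axes, zero at the start; "wrist_torque": the same for the moment, N m; "gripper_width": opening from 0.0 (shut) to 1.0 (fully open); "finger_force": force on a finger pad.
Only numpy, scipy, OpenCV 4.12 (cv2) and the standard library are available. Lean on these libraries where they do the work, as an engineer would, in place of code of your own. Each camera call takes 0.05 s, during which the arm holds its last target. There are 200 camera calls.

### The job

Two like bench hoppers hold rubber stoppers, and an open white cup stands under the outlet of one of them. Slide that hopper's shutter open by its upright knob so that all three of its stoppers drop into the cup, then slide the shutter fully shut again and let go. Leave the cup standing in its seat and keep the other hopper shut.

Things in the scene. Friction and masses are not known exactly. Their poses are not given: they have to be found in the camera images.
- shutter (a joint): Shutter of the hopper with the cup under it: a flat steel plate sliding level under the funnel. 0 m = fully shut (at its stop), grows as it is pulled out, 0.066 m = fully open (at its stop); all stoppers are out by about 55 mm. Slides with 1.5 N of friction, stays where left. The hopper is fixed: grey base 124 x 112 mm, plate at the back, round metal funnel 108 mm wide, top 190 mm above the worktop.
- shutter_knob (a point): Grip point in that shutter's upright round black knob, 20 mm wide, 40 mm high, on a 10 mm rod at the shutter's front end. It lies 197 mm above the worktop, 18 mm below the knob's top and, shut, 88 mm in front of the funnel's axis (34 mm clear of the funnel). Moves with the shutter. z axis up; x axis level, along the slide from knob to funnel: pull along -x to open, push along +x to shut.
- cup: Open white plastic cup, 74 mm across the foot, 88 mm across the rim, 80 mm high, standing in a low ring on the base plate, centred under the funnel. Origin at the centre of its underside, z axis up. Not fastened.
- stopper_1: One of the three stoppers to dispense: tapered black rubber stopper, 22 mm across the top, 19 mm across the bottom, 20 mm high, 12 g; origin at the centre of its narrow face. At the start it stands on the closed shutter inside the funnel.
- stopper_2: One of the three stoppers to dispense: tapered black rubber stopper, 22 mm across the top, 19 mm across the bottom, 20 mm high, 12 g; origin at the centre of its narrow face. At the start it stands on the closed shutter inside the funnel.
- stopper_3: One of the three stoppers to dispense: tapered black rubber stopper, 22 mm across the top, 19 mm across the bottom, 20 mm high, 12 g; origin at the centre of its narrow face. At the start it stands on the closed shutter inside the funnel.
- other_shutter (a joint): The shutter of the other, like hopper, which has no cup under it but holds stoppers too. Same values; 0 m = shut. To be left shut.

How it is judged:
On the way:
1. all three stoppers have dropped into the cup (horizontal distance between each of stopper_1, stopper_2, stopper_3 and cup below 0.043 m and z of stopper_1 in the frame of cup between -0.005 and 0.08 m and z of stopper_2 in the frame of cup between -0.005 and 0.08 m and z of stopper_3 in the frame of cup between -0.005 and 0.08 m), for 0.1 s.
At the end, for the whole second after the job is handed in: All three stoppers lie at rest inside the cup, the cup stands upright (within 10 degrees) in its seat (within 15 mm of where it was), and the shutter over it is shut to within 8 mm (all of step 1 and linear speed of each of stopper_1, stopper_2, stopper_3, cup below 0.03 m/s and value of joint shutter below 0.008 m and angle between cup's own z axis and vertical below 0.17 rad and distance of cup from where it was at the start of the episode below 0.015 m); the robot touches nothing.
It fails at once if the other hopper's shutter is opened by more than 10 mm (value of joint other_shutter above 0.01 m).
It also fails if it takes over 32 s, if anything falls off the work surface, if the arm or the gripper's body presses on something with over 40 N, if the wrist force passes 120 N, or if a joint passes its speed limit or range.

## Working session

There is one attempt and no reset: what is moved stays moved. The work goes in short steps, Python scripts to look and compute and a shell command to move; the robot and the scene stay as the last step left them, time stands still between calls to the robot, and variables do not carry over. Pictures are saved under pics/ and viewed, at most 10 in all, crops included, and the job is handed in when it is done.

```bash
mkdir -p pics; python3 - <<'E'
from cell import arm
import cv2
for n in("scene","top"):
    cv2.imwrite(f"pics/{n}0.png",arm.grab_frame(n)[:,:,::-1]); c=arm.camera_info(n); print(n,{k:c[k] for k in c if k!='pose'}); print(c['pose'])
s=arm.read_state(); print(s)
E
```

```text
scene {'fx': 518.6107452712203, 'fy': 518.6107452712203, 'cx': 275.98059052769867, 'cy': 207.49721599835982, 'k1': -0.11352166561984653}
[[ 0.46705242 -0.43101154  0.77206935 -0.15984779]
 [-0.88421163 -0.22208581  0.4109108  -0.41688548]
 [-0.00564165 -0.87458959 -0.48483113  0.60677113]
 [ 0.          0.          0.          1.        ]]
top {'fx': 443.52534882345384, 'fy': 443.52534882345384, 'cx': 272.94442417535373, 'cy': 213.02705343833725, 'k1': 0.031779872374734806}
[[ 0.03036175 -0.98615288  0.16303578  0.41619474]
 [-0.99941321 -0.03253878 -0.01069875 -0.00334956]
 [ 0.01585559 -0.16261528 -0.98656215  1.03287582]
 [ 0.          0.          0.          1.        ]]
{'time': 0.1, 'q': array([-8.83889827e-01,  3.59311230e-01,  1.11482690e-02, -3.07487857e-04,
       -1.22409098e+00, -2.88068243e-01]), 'dq': array([ 0.00208008, -0.00231684,  0.00180221,  0.00125037, -0.00052248,
       -0.00095658]), 'joint_torque': array([-1.52619908e-03, -5.84163344e+01,  2.93750453e+01,  7.01546609e+00,
        1.01287573e-02, -7.40154110e-05]), 'eef_pos': array([ 0.26193362, -0.62166254,  0.24471819]), 'tcp_rot': array([-1.98048639e-01,  9.80191912e-01,  7.11622792e-04, -2.13660524e-04]), 'force': array([0.14269798, 0.37146566, 0.00107536]), 'wrist_torque': array([ 0.01318967, -0.03130556, -0.00355104]), 'finger_force': 0.0, 'gripper_width': 1.0015971137380233}
```

View pics/scene0.png

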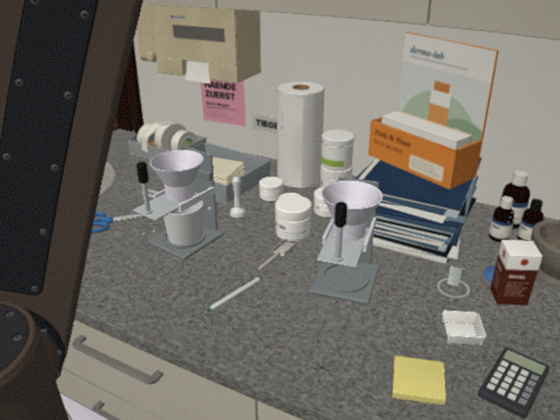

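View pics/top0.png

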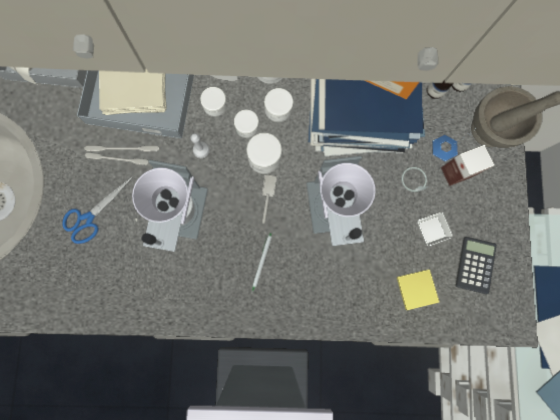

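The scene view shows the hopper with the cup on the left (funnel at about (178,165), knob at about (142,173)). In the top view it is the left one, with the funnel at (162,195) and the knob at (150,239). The other hopper is on the right, with its knob at (355,234) in the top view and (340,214) in the scene view.

```bash
cat > h.py <<'E'
import numpy as np,cv2
from cell import arm
def ray(n,uv):
    c=arm.camera_info(n); K=np.array([[c['fx'],0,c['cx']],[0,c['fy'],c['cy']],[0,0,1]])
    p=cv2.undistortPoints(np.array([[uv]],float),K,np.array([c['k1'],0,0,0.]))[0,0]
    T=np.array(c['pose']); return T[:3,3],T[:3,:3]@np.array([*p,1])
def plane(n,uv,z):
    o,d=ray(n,uv); return o+d*(z-o[2])/d[2]
def two(a,b):
    (o1,d1),(o2,d2)=ray("top",a),ray("scene",b)
    s=np.linalg.lstsq(np.c_[d1,-d2],o2-o1,rcond=None)[0]; p,q=o1+s[0]*d1,o2+s[1]*d2
    return (p+q)/2,np.linalg.norm(p-q)
def blob(im,box,f):
    x0,y0,x1,y1=box; m=f(im[y0:y1,x0:x1].astype(int)).astype(np.uint8)
    n,l,st,ce=cv2.connectedComponentsWithStats(m); i=1+np.argmax(st[1:,4])
    return ce[i]+[x0,y0],st[i]+[x0,y0,0,0,0],l==i
dark=lambda a:a.max(2)<45
E
python3 - <<'E'
from h import *
t=cv2.imread("pics/top0.png");s=cv2.imread("pics/scene0.png")
for bt,bs in(((136,226,166,252),(134,155,152,190)),((340,222,368,246),(330,198,350,232))):
    ct,st,_=blob(t,bt,dark);cs,ss,_=blob(s,bs,dark)
    print("knob",ct,st,cs,ss,two(ct,cs),plane("top",ct,.195),plane("scene",cs,.195))
lav=lambda a:(a.min(2)>120)&(a[:,:,0]-a[:,:,1]>5)
for bt in((125,160,200,228),(312,155,382,222)):
    c,st,m=blob(t,bt,lav); 
    h=cv2.findContours(m.astype(np.uint8),0,1)[0]; h=max(h,key=len)
    e=cv2.fitEllipse(cv2.convexHull(h)); ce=np.array(e[0])+bt[:2]
    print("funnel",st,e,ce,plane("top",ce,.19))
cv2.imwrite("pics/crop.png",np.hstack([cv2.resize(t[150:260,120:230],(400,400)),cv2.resize(s[140:260,120:240],(400,400))]))
E
```

```text
Traceback (most recent call last):
  File "h.py", line 15, in blob
    n,l,st,ce=cv2.connectedComponentsWithStats(m); i=1+np.argmax(st[1:,4])
                                                       ~~~~~~~~~^^^^^^^^^^
ValueError: attempt to get argmax of an empty sequence
```

```bash
sed -i 's/max(2)<45/max(2)<62/' h.py
cat > m.py <<'E'
from h import *
t=cv2.imread("pics/top0.png");s=cv2.imread("pics/scene0.png")
cv2.imwrite("pics/crop.png",np.hstack([cv2.resize(t[150:260,120:230],(400,400)),cv2.resize(s[140:260,120:240],(400,400))]))
for bt,bs in(((136,226,166,252),(134,155,152,190)),((340,222,368,246),(330,198,350,232))):
    print(t[bt[1]:bt[3],bt[0]:bt[2]].max(2).min(),s[bs[1]:bs[3],bs[0]:bs[2]].max(2).min())
    ct,st,_=blob(t,bt,dark);cs,ss,_=blob(s,bs,dark)
    print("knob",ct,st,cs,ss,two(ct,cs),plane("top",ct,.195),plane("scene",cs,.195))
lav=lambda a:(a.min(2)>120)&(a[:,:,0]-a[:,:,1]>5)
for bt in((125,160,200,228),(312,155,382,222)):
    c,st,m=blob(t,bt,lav); 
    h=cv2.findContours(m.astype(np.uint8),0,1)[0]; h=max(h,key=len)
    e=cv2.fitEllipse(cv2.convexHull(h)); ce=np.array(e[0])+bt[:2]
    print("funnel",st,e,ce,plane("top",ce,.19))
E
python3 m.py
```

```text
45 0
knob [148.41 238.51] [142 234  14  10 100] [142.18274112 172.10659898] [137 162  12  21 197] (array([0.4986125 , 0.21941762, 0.19692033]), np.float64(0.0016053105120072523)) [0.49829668 0.22056616 0.195     ] [0.50203511 0.22161704 0.195     ]
49 2
knob [354.94666667 233.26666667] [350 229  11   9  75] [340.33467742 214.2983871 ] [335 203  12  24 248] (array([ 0.52095388, -0.17007881,  0.19603013]), np.float64(0.001305892608963798)) [ 0.5207704 -0.1696898  0.195    ] [ 0.52320266 -0.16993592  0.195     ]
funnel [ 133  168   60   55 1305] ((39.18336486816406, 35.4609489440918), (56.63021469116211, 63.09372329711914), 102.73009490966797) [164.18336487 195.46094894] [0.58287101 0.19810271 0.19      ]
funnel [ 319  163   56   55 1462] ((32.13076400756836, 36.15961456298828), (55.966026306152344, 60.98929977416992), 60.86256790161133) [344.13076401 191.15961456] [ 0.60314738 -0.14960748  0.19      ]
```

View pics/crop.png

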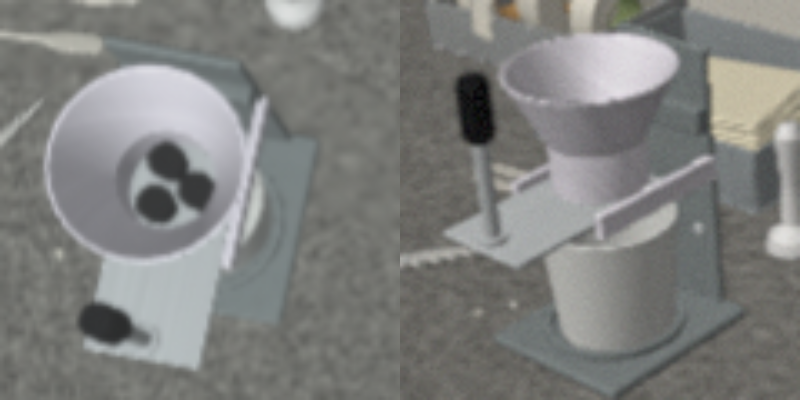

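```bash
python3 - <<'E'
from h import *
C=lambda x,y:(120+x*.275,150+y*.275)
f=plane("top",C(145,163),.19);k=np.array([.4986,.2194]);d=f[:2]-k;print(f,np.linalg.norm(d),np.degrees(np.arctan2(d[1],d[0])))
for z in(.11,.13):
  for n,a,b in(("rail",(230,268),(265,98)),("front",(85,345),(198,368)),("left",(85,345),(105,258)),("right",(198,368),(222,265)),("base",(275,322),(315,140))):
    p,q=plane("top",C(*a),z if n!="base" else .005),plane("top",C(*b),z if n!="base" else .005);v=q-p;print(z,n,p[:2],q[:2],np.degrees(np.arctan2(v[1],v[0])))
S=lambda x,y:(120+x*.3,140+y*.3)
print(two(C(85,345),S(520-400,265)),two(C(198,368),S(520-400,265)),two(C(85,345),S(445-400,233)))
E
```

```text
[0.5838367  0.20642462 0.19      ] 0.08621865059296695 -8.655546400444392
0.11 rail [0.53990853 0.17345326] [0.64088656 0.15938987] -7.928688276603776
0.11 front [0.49311256 0.25258192] [0.48198994 0.18787999] -99.75412139874868
0.11 left [0.49311256 0.25258192] [0.54339842 0.24513081] -8.428474899623799
0.11 right [0.48198994 0.18787999] [0.5415001  0.17813666] -9.29827884390673
0.11 base [0.5202104  0.16284415] [0.63960235 0.14393745] -8.998536198780478
0.13 rail [0.53722748 0.1696217 ] [0.63601717 0.15586308] -7.92868827660378
0.13 front [0.49144564 0.24703553] [0.48056407 0.18373578] -99.7541213987487
0.13 left [0.49144564 0.24703553] [0.54064174 0.2397459 ] -8.42847489962378
0.13 right [0.48056407 0.18373578] [0.53878456 0.1742036 ] -9.298278843906727
0.13 base [0.5202104  0.16284415] [0.63960235 0.14393745] -8.998536198780478
(array([0.50899234, 0.24055318, 0.08395144]), np.float64(0.04657642039293612)) (array([0.48282484, 0.18665147, 0.11056134]), np.float64(0.002811055850508152)) (array([0.49361335, 0.25218794, 0.10939829]), np.float64(0.0014209629281858765))
```

```bash
python3 -m jog '[[[0.01,0.03,0.03],[0,0,-2]],[[0.022,0.05,0.02],[0,0,-2]],[[0.022,0.05,0.005],[0,0,-2]],[[0.022,0.05,0],[0,0,-2]],[[0.022,0.05,0],[0,0,-2]],[[0.022,0.05,0],[0,0,-2]],[[0.022,0.05,0],[0,0,-2]],[[0.022,0.05,0],[0,0,-2]]]' 0.0876 25
```

```text
time: 1.1
eef_pos: [0.4263, -0.2403, 0.3005]
tcp_rot: [-0.059, 0.998, 0.0, -0.0]
force: [1.0, -0.4, -0.3]
gripper_width: 0.998
finger_force: 0.0
```

```bash
python3 -m jog '[[[0.009,0.055,0],[0,0,-2]],[[0.009,0.055,0],[0,0,-2]],[[0.009,0.06,0],[0,0,-2]],[[0.009,0.06,0],[0,0,-2]],[[0.009,0.06,0],[0,0,-2]],[[0.009,0.06,0],[0,0,-2]],[[0.009,0.06,0],[0,0,-2]],[[0.0096,0.05,0],[0,0,-1.6]]]'
python3 - <<'E'
from h import *
s=arm.read_state();print(s['eef_pos'],s['tcp_rot'],s['q'])
E
```

```text
time: 2.1
eef_pos: [0.4984, 0.2202, 0.3004]
tcp_rot: [0.076, 0.997, -0.0, -0.0]
force: [0.5, -0.3, 0.7]
gripper_width: 1.0
finger_force: 0.0
[0.49837627 0.22024041 0.3003581 ] [ 7.62581835e-02  9.97088095e-01 -7.42682555e-05 -1.25139309e-04] [ 7.75764532e-01  1.12076619e-01 -1.88388374e-01 -9.48181642e-05
 -1.27060792e+00 -2.49919739e+00]
```

```bash
python3 -m jog '[[[0,0,-0.02],[0,0,0]],[[0,0,-0.02],[0,0,0]],[[0,0,-0.02],[0,0,0]],[[0,0,-0.02],[0,0,0]],[[0,0,-0.01],[0,0,0]],[[0,0,-0.01],[0,0,0]],[[0,0,0],[0,0,0]],[[0,0,0],[0,0,0]]]'
python3 - <<'E'
from h import *
im=[arm.grab_frame(n)[:,:,::-1] for n in("top","scene")]
cv2.imwrite("pics/g1.png",np.hstack([cv2.resize(im[0][140:270,90:220],(400,400)),cv2.resize(im[1][110:260,90:240],(400,400))]))
E
```

```text
time: 3.1
eef_pos: [0.499, 0.2182, 0.2011]
tcp_rot: [0.076, 0.997, 0.0, 0.0]
force: [0.1, 0.3, -0.3]
gripper_width: 0.999
finger_force: 0.0
```

View pics/g1.png

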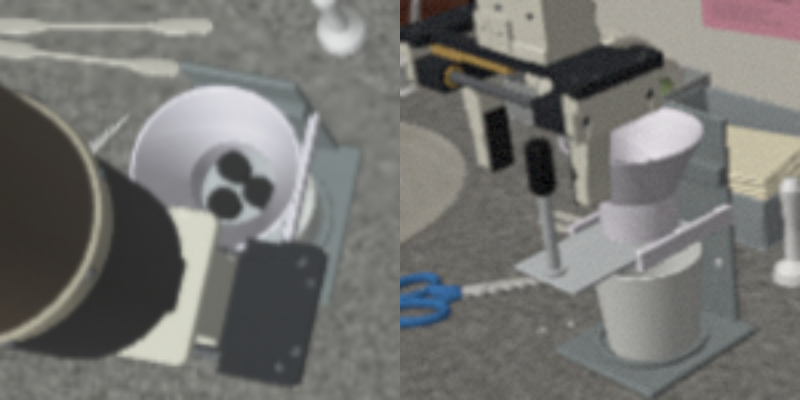

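The picture shows the open fingers on either side of the knob. In the right-hand crop the pads are at about x=500 and x=590, with the knob at (540,165). I close on it.

```bash
python3 -m jog '[[[0,0,0],[0,0,0]],[[0,0,0],[0,0,0]],[[0,0,0],[0,0,0]],[[0,0,0],[0,0,0]],[[0,0,0],[0,0,0]],[[0,0,0],[0,0,0]],[[0,0,0],[0,0,0]],[[0,0,0],[0,0,0]]]' 0.0 25
```

```text
time: 4.2
eef_pos: [0.4989, 0.2189, 0.2006]
tcp_rot: [0.076, 0.997, 0.001, 0.0]
force: [0.2, 4.0, -1.4]
gripper_width: 0.218
finger_force: 25.0
```

```bash
python3 -m jog '[[[-0.0075,0.0012,0],[0,0,0]],[[-0.0075,0.0012,0],[0,0,0]],[[-0.0075,0.0012,0],[0,0,0]],[[-0.0075,0.0012,0],[0,0,0]],[[-0.0075,0.0012,0],[0,0,0]],[[-0.0075,0.0012,0],[0,0,0]],[[-0.0075,0.0012,0],[0,0,0]],[[-0.0075,0.0012,0],[0,0,0]]]'
python3 -m jog '[[[-0.001,0,0],[0,0,0]],[[0,0,0],[0,0,0]],[[0,0,0],[0,0,0]],[[0,0,0],[0,0,0]],[[0,0,0],[0,0,0]],[[0,0,0],[0,0,0]],[[0,0,0],[0,0,0]],[[0,0,0],[0,0,0]]]'
python3 - <<'E'
from h import *
im=[arm.grab_frame(n)[:,:,::-1] for n in("top","scene")]
cv2.imwrite("pics/g2.png",np.hstack([cv2.resize(im[0][140:270,90:220],(400,400)),cv2.resize(im[1][110:260,90:240],(400,400))]))
E
```

```text
time: 5.2
eef_pos: [0.4384, 0.2282, 0.2006]
tcp_rot: [0.076, 0.997, 0.001, 0.0]
force: [2.0, 4.9, -4.3]
gripper_width: 0.22
finger_force: 25.0
time: 6.2
eef_pos: [0.4373, 0.2284, 0.2006]
tcp_rot: [0.076, 0.997, 0.001, 0.0]
force: [-0.4, 6.1, -1.8]
gripper_width: 0.221
finger_force: 25.0
```

View pics/g2.png

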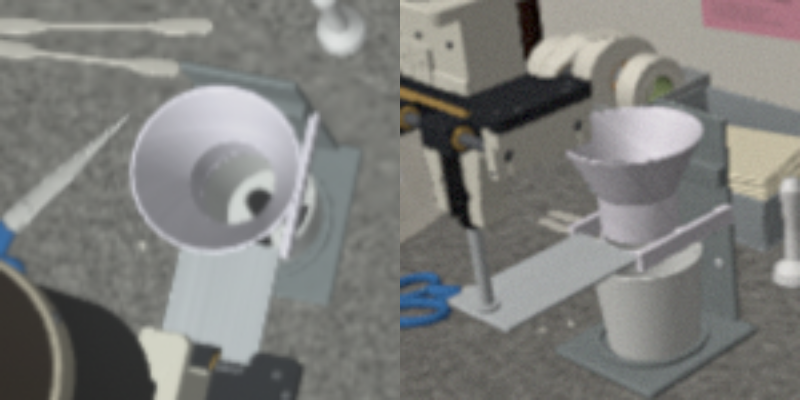

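The shutter is out about 62 mm and the funnel is empty. One stopper shows in the cup at crop (258,200). There is another dark patch at (265,238), so I zoom in there.

```bash
python3 - <<'E'
from h import *
a=np.mean([arm.grab_frame("top")[:,:,::-1].astype(float) for _ in range(4)],0).astype(np.uint8); b=arm.grab_frame("scene")[:,:,::-1]
cv2.imwrite("pics/g3.png",np.hstack([cv2.resize(a[180:240,140:200],(400,400),interpolation=3),cv2.resize(b[150:220,130:200],(400,400),interpolation=3)]))
E
```

```text
(no output)
```

View pics/g3.png

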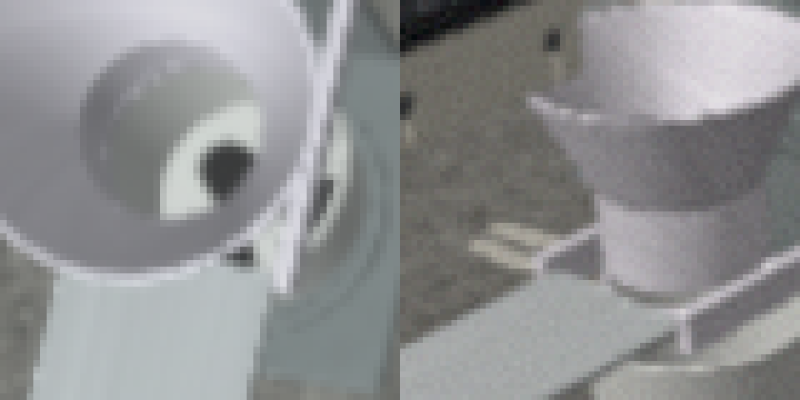

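All three stoppers are in the cup: the patches at (230,170), (240,250) and (322,200) are all inside its rim. Nothing is left in the funnel, so I push the shutter shut.

```bash
python3 -m jog '[[[0.0075,-0.0012,0],[0,0,0]],[[0.0075,-0.0012,0],[0,0,0]],[[0.0075,-0.0012,0],[0,0,0]],[[0.0075,-0.0012,0],[0,0,0]],[[0.0075,-0.0012,0],[0,0,0]],[[0.0075,-0.0012,0],[0,0,0]],[[0.0075,-0.0012,0],[0,0,0]],[[0.0075,-0.0012,0],[0,0,0]]]'
python3 -m jog '[[[0.001,0,0],[0,0,0]],[[0.001,0,0],[0,0,0]],[[0.001,0,0],[0,0,0]],[[0,0,0],[0,0,0]],[[0,0,0],[0,0,0]],[[0,0,0],[0,0,0]],[[0,0,0],[0,0,0]],[[0,0,0],[0,0,0]]]'
```

```text
time: 7.55
eef_pos: [0.4975, 0.2191, 0.2006]
tcp_rot: [0.076, 0.997, 0.001, 0.0]
force: [-0.6, 6.9, -2.0]
gripper_width: 0.218
finger_force: 25.0
time: 8.55
eef_pos: [0.499, 0.2189, 0.2006]
tcp_rot: [0.076, 0.997, 0.001, -0.001]
force: [-7.2, 6.2, 2.3]
gripper_width: 0.218
finger_force: 25.0
```

Back at the stop with about 7 N of reaction. Release and retreat upward.

```bash
python3 -m jog '[[[0,0,0],[0,0,0]],[[0,0,0],[0,0,0]],[[0,0,0],[0,0,0]],[[0,0,0],[0,0,0]],[[0,0,0],[0,0,0]],[[0,0,0],[0,0,0]],[[0,0,0],[0,0,0]],[[0,0,0],[0,0,0]]]' 0.08
python3 -m jog '[[[0,0,0.01],[0,0,0]],[[0,0,0.02],[0,0,0]],[[0,0,0.02],[0,0,0]],[[0,0,0.02],[0,0,0]],[[0,0,0.02],[0,0,0]],[[0,0,0.02],[0,0,0]],[[0,0,0.01],[0,0,0]],[[0,0,0],[0,0,0]]]'
python3 - <<'E'
from h import *
im=[arm.grab_frame(n)[:,:,::-1] for n in("top","scene")]
cv2.imwrite("pics/g4.png",np.hstack([cv2.resize(im[0][140:270,90:220],(400,400)),cv2.resize(im[1][110:260,90:240],(400,400))]))
d=cv2.imread("pics/scene0.png")
cs,ss,_=blob(im[1],(134,155,152,190),dark);print(cs,ss,"start 142.18 172.11")
E
```

```text
time: 9.55
eef_pos: [0.5007, 0.218, 0.2005]
tcp_rot: [0.076, 0.997, -0.0, -0.0]
force: [-0.5, -0.2, -0.8]
gripper_width: 0.91
finger_force: 0.0
time: 10.55
eef_pos: [0.5008, 0.2181, 0.3213]
tcp_rot: [0.076, 0.997, 0.001, 0.0]
force: [0.1, 0.8, -0.6]
gripper_width: 0.913
finger_force: 0.0
[142.16666667 172.05555556] [137 162  12  21 198] start 142.18 172.11
```

View pics/g4.png

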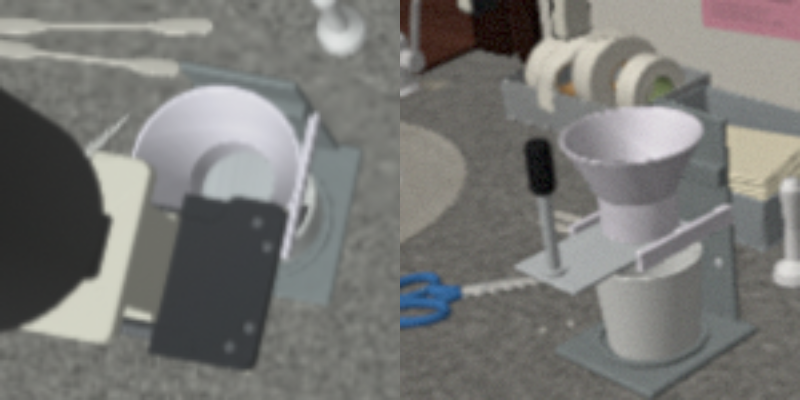

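The shutter is shut, with the knob within 0.1 px of where it started. The cup is in its seat, the visible part of the funnel is empty, and the gripper is clear.

```bash
python3 -c "
from cell import arm
print(arm.job_done())"
```

```text
the job is handed in; nothing more can be done
None
```

I handed the job in at about 10.7 s: the three stoppers are in the cup, its shutter is shut again and released, the cup is still in its seat, and the arm never touched the other hopper.

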